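Push the empty juice carton through the recycling bin's flap

ROBOT

A 6-joint arm with a two-finger parallel gripper is mounted at the origin on the work surface. World frame = base frame: x ahead of the robot, y to its left, z up, the work surface at z = 0. Lengths are in m, angles in rad, forces in N, time in s.
With the tool pointing down it reaches from about 0.25 to 0.725 m from the base axis. Payload 4 kg.
Tool frame: the origin (TCP) lies at the very end of the fingers, on their centre line; the grasp point (between the pads) lies 19 mm behind it; z points along the fingers, y is the line along which they close (so a half turn about z gives the same grasp; the last joint's range is limited). The gripper opens to 85 mm and grips with 20 to 120 N. Pads are 22 mm wide; open, the fingers measure 114 mm over their backs; the gripper's body (76 mm by 85 mm) begins 54 mm behind the grasp point. The pads swing forward as they close: fully open they stand 13 mm farther back than shut.
Start: joints at [1.126, 0.241, 0.005, 1.335, 0, 1.571], TCP at [0.215, 0.451, 0.231] pointing down, gripper open.
Joint ranges: [-2.72, 2.72], [-1.05, 1.87], [-1.09, 1.28], [-1.99, 2.15], [-1.42, 1.44], [-3.14, 3.14]. Speed limits (rad/s): [2.79, 2.79, 3.14, 3.14, 3.14, 3.14].

INTERFACE

Orientations are given as a unit quaternion [x, y, z, w].
In Python, from workcell import bot gives the robot as it stands.
- The arm moves only by the tool carry_out, never from a script. Its argument "increments" is one flat list of numbers, 5 for each row, row after row: the finger opening in cm, from 0 to 8.54, then the shift along the tool's x, y, z in cm, then the turn about the tool's z in rad. A call has exactly 5 rows; each row shifts and turns the commanded pose from where the row before left it, along the tool's axes as they then stand; what a row does not reach is not made up. A row lasts 1/8 s, in which the tool goes at most 62.5 mm and 10.7 degrees, less where a joint would pass 70% of its speed; a pose out of reach is approached as far as the arm can. A call with a gripper value outside its range is refused whole. The fingers move at their own pace and stop on an object; the grip force is fixed at half the most. Time passes only in rows, so rows that do not move let the fingers close, or fill a call up. It gives the time, the measured TCP pose, the force, the opening and the grip force at its end, in the units of the state.
- bot.get_obs(): the state, without advancing time (a new reading comes with each control period).
- bot.camera(name): name is "scene" or "side" or "wrist"; returns a dict with "pixels" (400x640x3 uint8, blue, green, red), "range_z" (400x640 float32, m along the optical axis (not along the pixel's ray), 0 where there is no reading), "mtx" (3x3 intrinsics, pixels), "eye" and "attitude" of the camera in the world. Camera axes: x right, y down, z forward; pixel columns grow to the right and rows downward; lengths in m; the calibration is good to about 2 mm. A picture is of the moment at which its call begins.
- bot.job_done(): hands the job in; it is judged then, once.
Trained networks look in a picture, given as the dict that the camera call returned (one of the last four; its "shot" number tells which), for a name from the list of things; names that differ only in an ending like _2 or _b are one class to them, and where a whole thing is asked for, a point or a joint stands for the part that bears it (a point fixed in the world has none). Each returns a list of dicts, best first, with "p" (0 to 1); they miss things now and then, are a little off and sometimes report something else, mostly with a low value. They report only what shows in the picture. A call takes as long as a camera call.
- bot.find_in(picture, name): "xyz" ([x, y, z] in m, in the coordinates of the camera as it stood for that picture, good to about 4 mm: the middle of the surface that is visible of it).
- bot.regions_of(picture, name): "mask" (400x640 bool, what is visible of it).
- bot.place_of(picture, name): "xyz" ([x, y, z] in m, in the coordinates of the camera as it stood for that picture, good to about 4 mm: a listed point, or the origin of a listed thing).
The state is a dict: "clock": time; "joint_pos": joint angles; "joint_vel": joint speeds; "tau": joint torques, N m; "eef_pos": TCP position; "tool_rot": TCP orientation; "ft_force": force on the tool from outside, world axes, zero at the start; "ft_torque": the same for the moment, N m; "grip_width": finger opening in m; "grasp_force": force on a finger pad.
Only numpy, scipy, OpenCV 4.12 (cv2) and the standard library are available. Lean on these libraries where they do the work, as an engineer would, in place of code of your own. Each camera call takes 0.05 s, during which the arm holds its last target. There are 200 camera calls.

TASK

Clear the empty juice carton off the butcher's block: push it along the block with the fingertips, without picking it up or crushing it, and in through the swing flap of the white recycling bin standing against the block, so that it drops inside. Then take the fingers back out so that the flap hangs shut. Leave the cups, fork and other lunch things where they are, and do not shove the bin.

Things in the scene. Friction and masses are not known exactly. Their poses are not given: they have to be found in the camera images.
- carton_center (a point): Empty brick-shaped juice carton lying flat on the butcher's block, closed and stiff, plain paperboard, 95 mm long (its x), 62 mm wide (its y), 38 mm high (its z), about 20 to 50 g. The point is its centre, 19 mm above the block's top. Its long axis x starts within 0.4 rad of the direction straight into the bin, its middle 130 to 210 mm short of the flap and at most 55 mm to one side of the mouth's centre line. It slides when pushed.
- block: Thick end-grain butcher's block, 300 mm (its x) by 340 mm (its y), top 112 mm above the bench; it does not move. Origin: centre of its underside on the bench. Its +x edge stands 2 mm from the bin's front; both have the same yaw.
- bin: Upright white recycling bin with a push flap, 240 mm deep (its x), 250 mm wide (its y), 286 mm high, fixed. Origin: centre of its underside on the bench. Its front, with the flap, faces its -x, over the block. Hollow inside: behind the 4 mm thick front a steep chute plate (60 degrees) falls 104 mm from the sill to the floor, so the carton tips in by itself once its middle is past the sill. The tilt-out bucket front and lever on its -y face are not used.
- bin_mouth (a point): Middle of the sill, at the outer face of the bin's front, 110 mm above the bench (2 mm below the block's top). Axes: x horizontal, straight into the bin; y along the sill; z up. The mouth is 190 mm wide (y from -95 to +95 mm) and 112 mm high above the sill.
- flap (a joint): Angle of the flap that fills the mouth: 0 hanging shut, grows to 1.35 rad as its lower edge is pushed into the bin; it cannot swing outwards. Light 60 g aluminium plate 184 mm wide and 104 mm long, hung on a level pin along the mouth's y, 108 mm above the sill and 6 mm behind the outer face. Its lower edge hangs 4 mm above the sill. Only its weight shuts it (well under 1 N to push open, shuts within about half a second); the carton's front end can push it open.
- cup_a: Green silicone snack cup, 62 mm across, 42 mm high, standing on the block near the block's -y edge. Origin: centre of its underside. Leave it alone.
- cup_b: A second snack cup, the same, next to the first, nearer the bin. Leave it alone.
- fork: Bamboo fork 150 mm long, 22 mm wide, 5 mm thick, lying on the block along the block's +y edge. Origin: middle of its underside; x points to the tines. Leave it alone.
- bento: Blue bento box with a clip-on lid, 184 by 129 by 60 mm, on the bench on the robot's right. Origin: centre of its underside. Leave it alone.
- bottle: Stainless steel drink bottle, 70 mm across, 228 mm high, standing on the bench on the robot's right, farther away. Origin: centre of its underside. Leave it alone.
- spoon_rest: White ceramic spoon rest, a shallow dish 110 mm across with a tongue, 18 mm high, on the bench on the robot's left beyond the bin. Origin: centre of the dish's underside. Leave it alone.
- carton: The same carton; origin: centre of its underside, same axes.

How it is judged:
By the outcome, as a careful person would: the job done as asked, in the order asked, and still so for the second after the job is handed in, with the robot touching nothing.
It also fails if it takes over 42 s, if anything falls off the work surface, if the arm or the gripper's body presses on something with over 40 N, if the wrist force passes 120 N, or if a joint passes its speed limit or range.

## Working session

There is one attempt and no reset: what is moved stays moved. The work goes in short steps, Python scripts to look and compute and a tool call to move; the robot and the scene stay as the last step left them, time stands still between calls to the robot, and variables do not carry over. Pictures are saved under pics/ and viewed, at most 10 in all, crops included, and the job is handed in when it is done.

Besides the shell and the picture viewer there is one more tool, called after "Request:" as name(argument=value, ...) on one line, values as JSON. carry_out: Moves the arm, as the interface text tells. Its arguments: {"type":"object","properties":{"increments":{"type":"array","items":{"type":"number"}}},"required":["increments"]}

```bash
mkdir -p pics
cat > h.py <<'E'
import numpy as np, cv2
from scipy.spatial.transform import Rotation as R
from workcell import bot
def att(c):
    a=np.array(c["attitude"]); return a if a.shape==(3,3) else R.from_quat(a).as_matrix()
def w(c,p): return att(c)@np.array(p)+np.array(c["eye"])
def cloud(c,m):
    v,u=np.nonzero(m&(c["range_z"]>0)); z=c["range_z"][v,u]
    p=np.linalg.inv(c["mtx"])@np.array([u*z,v*z,z]); return (att(c)@p).T+np.array(c["eye"])
E
python3 - <<'E'
from h import *
o=bot.get_obs(); print(o["clock"],o["eef_pos"],o["tool_rot"])
for n in ["scene","side"]:
    c=bot.camera(n); cv2.imwrite(f"pics/{n}0.png",c["pixels"]); print(n,c["eye"],c["attitude"])
    for t in ["carton_center","bin_mouth","bin","block","cup_a","fork"]:
        for d in bot.place_of(c,t)[:2]: print(t,round(d["p"],2),w(c,d["xyz"]).round(3))
    for t in ["carton","fork","cup_a"]:
        for d in bot.regions_of(c,t)[:2]:
            q=cloud(c,d["mask"]); 
            if t=="carton": q=q[q[:,2]>.14]
            if len(q)>20: print(t,round(d["p"],2),len(q),np.median(q,0).round(3),cv2.minAreaRect(q[:,:2].astype(np.float32)*1000))
E
```

```text
0.0 [0.21487314 0.45077217 0.23040473] [ 2.20580356e-01  9.75368245e-01 -1.02223185e-03 -2.21122641e-04]
scene [ 1.35916021 -0.21671727  1.5018177 ] [ 0.77323092  0.57496612 -0.15637124 -0.2169699 ]
bin_mouth 0.78 [0.632 0.139 0.11 ]
block 0.66 [ 0.486  0.564 -0.001]
block 0.63 [ 0.599 -0.011 -0.001]
cup_a 0.79 [0.734 0.027 0.115]
cup_a 0.65 [ 0.729 -0.057  0.111]
fork 0.63 [ 0.575 -0.003  0.135]
fork 0.55 [ 0.47  -0.     0.117]
carton 0.61 520 [ 0.58  -0.005  0.15 ] ((577.5474853515625, -4.132835388183594), (95.59735870361328, 64.38676452636719), 65.45552062988281)
fork 0.77 196 [0.47  0.022 0.116] ((463.4776611328125, 1.606414794921875), (145.20574951171875, 34.740577697753906), 81.30302429199219)
fork 0.73 8287 [ 0.638 -0.026  0.112] ((562.4391479492188, -10.084182739257812), (308.81182861328125, 425.3668518066406), 86.07967376708984)
cup_a 0.79 365 [0.724 0.032 0.13 ] ((721.5533447265625, 31.88909912109375), (58.46893310546875, 86.21920776367188), 77.7813720703125)
cup_a 0.78 365 [ 0.723 -0.058  0.129] ((727.9743041992188, -58.645809173583984), (65.66253662109375, 64.419494628906
[... 164 characters left out ...]
.6   -0.013 -0.   ]
block 0.78 [ 0.6   -0.016 -0.   ]
cup_a 0.88 [ 0.728 -0.056  0.111]
cup_a 0.72 [0.735 0.029 0.114]
fork 0.68 [ 0.47  -0.001  0.113]
carton 0.8 531 [0.58  0.003 0.15 ] ((575.7410888671875, -0.22564315795898438), (100.0716552734375, 64.41879272460938), 66.7070083618164)
fork 0.58 199 [0.47  0.023 0.117] ((464.05426025390625, 6.306510925292969), (144.99057006835938, 33.66342544555664), 79.11629486083984)
cup_a 0.77 367 [0.724 0.028 0.134] ((732.8082885742188, 31.542591094970703), (61.082950592041016, 56.67381286621094), 24.77109146118164)
cup_a 0.74 349 [ 0.725 -0.06   0.134] ((731.2244262695312, -56.95323181152344), (62.7828483581543, 51.59296798706055), 30.888517379760742)
```

View pics/scene0.png

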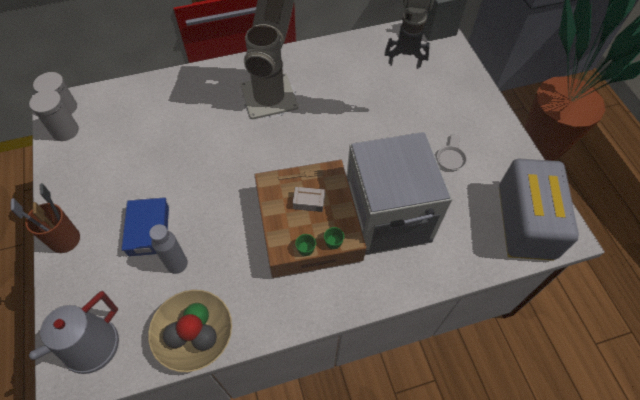

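Run:
```python
from h import *
for n in ["scene","side"]:
    c=bot.camera(n)
    q=cloud(c,np.ones((400,640),bool))
    b=q[(abs(q[:,2]-.112)<.005)&(q[:,0]>.3)&(q[:,0]<.85)&(abs(q[:,1])<.3)]
    r=cv2.minAreaRect((b[:,:2]*1000).astype(np.float32)); print("block",len(b),r, cv2.boxPoints(r).round().tolist())
    b=q[(abs(q[:,2]-.286)<.006)&(q[:,0]>.3)&(q[:,0]<.95)&(q[:,1]<.6)]
    r=cv2.minAreaRect((b[:,:2]*1000).astype(np.float32)); print("bintop",len(b),r,cv2.boxPoints(r).round().tolist())
```

```text
block 6645 ((607.4962158203125, 75.05912780761719), (477.60089111328125, 343.83038330078125), 84.85197448730469) [[415.0, -147.0], [757.0, -178.0], [800.0, 297.0], [458.0, 328.0]]
bintop 5482 ((644.1589965820312, 254.7426300048828), (240.5218963623047, 253.71218872070312), 84.69230651855469) [[507.0, 147.0], [759.0, 123.0], [782.0, 363.0], [529.0, 386.0]]
block 5277 ((605.890380859375, 75.40696716308594), (472.9167785644531, 345.6835632324219), 85.61294555664062) [[415.0, -147.0], [760.0, -174.0], [796.0, 298.0], [452.0, 324.0]]
bintop 6650 ((643.0280151367188, 258.4373779296875), (240.34768676757812, 251.96803283691406), 84.75684356689453) [[507.0, 150.0], [758.0, 127.0], [779.0, 367.0], [529.0, 390.0]]
```

The picture shows the block at about (310,215), the carton at (309,199), the cups at (305,245) and (333,238), the fork at (297,178) and the bin at (395,190). These match the network fixes. The carton points about 19° off the bin axis, toward the mouth's centre line, and my tool y is already nearly parallel to it. I'll push with the back of one open finger.

Request:
carry_out(increments=[8.5,-4.9,-3.5,0,0,8.5,-4.9,-3.5,0,0,8.5,-4.9,-3.5,0,0,8.5,-4.9,-3.5,0,0,8.5,-4.9,-3.5,0,0])

```text
clock: 1.72
eef_pos: [0.3618, 0.1863, 0.2316]
tool_rot: [0.22, 0.975, 0.0, 0.0]
ft_force: [1.4, 1.2, 0.8]
grip_width: 0.085
grasp_force: 0.0
```

Request:
carry_out(increments=[8.5,-4.9,-3.5,0,0,8.5,-4.9,-3.5,0,0,8.5,-4.9,-3.5,0,0,8.5,-4.9,-3.5,0,0,8.5,-4.9,-3.5,0,0])

```text
clock: 2.35
eef_pos: [0.5077, -0.0774, 0.2315]
tool_rot: [0.221, 0.975, 0.0, 0.0]
ft_force: [1.0, 0.4, 0.4]
grip_width: 0.0849
grasp_force: 0.0
```

```bash
cat > look.py <<'E'
from h import *
import sys
M=np.array([.633,.137]); d=np.array([.0924,.9957]); e=np.array([-.9957,.0924])
def B(p): p=np.asarray(p)[:2]-M; return np.round(1000*np.array([p@d,p@e]),1)
def look():
    o=bot.get_obs(); T=R.from_quat(o["tool_rot"]).as_matrix()
    ty=np.degrees(np.arctan2(T[1,1],T[0,1]))
    print("t",round(o["clock"],2),"tcp",np.round(o["eef_pos"],4),"B",B(o["eef_pos"]),"tool y deg",ty.round(1),"F",np.round(o["ft_force"],1),"w",o["grip_width"])
    for n in sys.argv[1].split(","):
        c=bot.camera(n)
        if len(sys.argv)>2: cv2.imwrite(f"pics/{sys.argv[2]}_{n}.png",c["pixels"])
        for g in bot.regions_of(c,"carton")[:1]:
            q=cloud(c,g["mask"]); q=q[(q[:,2]>.144)&(q[:,2]<.158)]
            if len(q)<30: continue
            r=cv2.minAreaRect((q[:,:2]*1000).astype(np.float32)); ctr=np.array(r[0])/1000
            a=r[2] if r[1][0]>r[1][1] else r[2]+90
            rel=T[:2,:2].T@(ctr-np.array(o["eef_pos"])[:2])
            print(n,round(g["p"],2),len(q),"C",ctr.round(4),"B",B(ctr),"size",np.round(r[1]),"deg",round(a,1),"tool-frame mm",(1000*rel).round(1))
look()
E
python3 look.py scene,side,wrist a
```

```text
t 2.35 tcp [ 0.5077 -0.0774  0.2315] B [-225.  105.] tool y deg 64.5 F [1.  0.4 0.4] w 0.08493052804574305
scene 0.57 496 C [ 0.5768 -0.0029] B [-144.5   43. ] size [93. 66.] deg 66.4 tool-frame mm [-30.3  97. ]
side 0.75 501 C [ 5.759e-01 -3.000e-04] B [-142.    44.2] size [101.  65.] deg 65.6 tool-frame mm [-28.3  98.9]
wrist 0.64 7637 C [ 0.5765 -0.002 ] B [-143.6   43.4] size [95. 63.] deg 67.4 tool-frame mm [-29.6  97.6]
```

Request:
carry_out(increments=[8.5,-3.56,-2.67,0,-0.047,8.5,0,0,3,0,8.5,0,0,3,0,8.5,0,0,3.5,0,8.5,0,0,2,0])

```text
clock: 3.28
eef_pos: [0.5261, -0.1126, 0.1149]
tool_rot: [0.196, 0.981, 0.0, -0.001]
ft_force: [0.0, 0.0, 1.1]
grip_width: 0.0851
grasp_force: 0.0
```

```bash
python3 look.py side,wrist b; python3 -c "
import cv2
a=cv2.imread('pics/b_side.png');b=cv2.imread('pics/b_wrist.png')
cv2.imwrite('pics/b2.png',cv2.hconcat([cv2.resize(a[80:280,180:480],(400,267)),cv2.resize(b,(400,267))]))"
```

```text
t 3.27 tcp [ 0.5261 -0.1126  0.1149] B [-258.4   83.4] tool y deg 67.4 F [0.  0.  1.1] w 0.08512676367750106
side 0.92 490 C [0.5768 0.0007] B [-140.9   43.4] size [97. 64.] deg 66.0 tool-frame mm [ -3.3 124.1]
wrist 0.79 15532 C [ 0.5689 -0.0209] B [-163.1   49.3] size [90. 64.] deg 67.2 tool-frame mm [ -4.2 101.1]
```

View pics/b2.png

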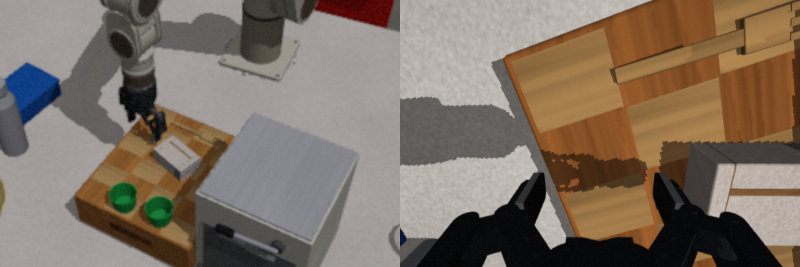

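Left panel: the finger stands just behind the carton. Right panel: the front finger at about (665,190) faces the carton's end at (700,200). There is a 20 mm gap, and the carton sits about 3 mm toward −x of the tool.

Request:
carry_out(increments=[8.5,-0.35,1.2,0,0,8.5,0,1.2,0,0,8.5,0,1.2,0,0,8.5,0,1.2,0,0,8.5,0,0.6,0,0])

```text
clock: 4.1
eef_pos: [0.552, -0.0654, 0.1163]
tool_rot: [0.197, 0.98, 0.0, -0.0]
ft_force: [0.7, -0.3, 0.2]
grip_width: 0.0852
grasp_force: 0.2
```

```bash
python3 look.py scene,side
```

```text
t 4.1 tcp [ 0.552  -0.0654  0.1163] B [-209.1   62. ] tool y deg 67.3 F [ 0.7 -0.3  0.2] w 0.08523653386117727
scene 0.9 457 C [0.589 0.03 ] B [-110.6   33.9] size [95. 65.] deg 68.4 tool-frame mm [  2.7 102.3]
side 0.83 521 C [0.5876 0.034 ] B [-106.7   35.7] size [99. 65.] deg 66.6 tool-frame mm [  5.5 105.5]
```

Request:
carry_out(increments=[8.5,0,1.2,0,0,8.5,0,1.2,0,0,8.5,0,1.2,0,0,8.5,0,1.0,0,0,8.5,0,0.4,0,0])

```text
clock: 4.92
eef_pos: [0.5713, -0.0195, 0.1163]
tool_rot: [0.197, 0.98, -0.0, 0.0]
ft_force: [-0.5, -0.3, 0.4]
grip_width: 0.0853
grasp_force: 0.2
```

```bash
python3 look.py scene,side
```

```text
t 4.92 tcp [ 0.5713 -0.0195  0.1163] B [-161.5   46.9] tool y deg 67.3 F [-0.5 -0.3  0.4] w 0.08529270629368094
scene 0.57 481 C [0.608  0.0757] B [-63.4  19.3] size [95. 67.] deg 67.2 tool-frame mm [  3.  101.9]
side 0.64 321 C [0.6021 0.066 ] B [-73.6  24.2] size [69. 65.] deg 69.7 tool-frame mm [ 4.6 90.7]
```

Request:
carry_out(increments=[8.5,-0.15,1.0,0,-0.03,8.5,-0.15,1.0,0,-0.03,8.5,-0.15,1.0,0,-0.03,8.5,-0.15,0.9,0,-0.03,8.5,-0.1,0.5,0,-0.02])

```text
clock: 5.75
eef_pos: [0.5928, 0.0194, 0.1163]
tool_rot: [0.128, 0.992, -0.0, 0.0]
ft_force: [-0.8, -1.9, 0.1]
grip_width: 0.0849
grasp_force: 0.4
```

```bash
python3 look.py scene,wrist c;  python3 -c "
import cv2
a=cv2.imread('pics/c_scene.png');b=cv2.imread('pics/c_wrist.png')
cv2.imwrite('pics/c2.png',cv2.hconcat([cv2.resize(a[80:280,180:480],(400,267)),cv2.resize(b,(400,267))]))"
```

```text
t 5.75 tcp [0.5928 0.0194 0.1163] B [-120.8   29.1] tool y deg 75.3 F [-0.8 -1.9  0.1] w 0.08485765038164787
scene 0.79 399 C [0.617  0.1149] B [-23.5  13.9] size [88. 67.] deg 72.1 tool-frame mm [ 0.8 98.6]
wrist 0.82 20425 C [0.6166 0.1183] B [-20.2  14.6] size [93. 63.] deg 74.0 tool-frame mm [  2.  101.7]
```

View pics/c2.png

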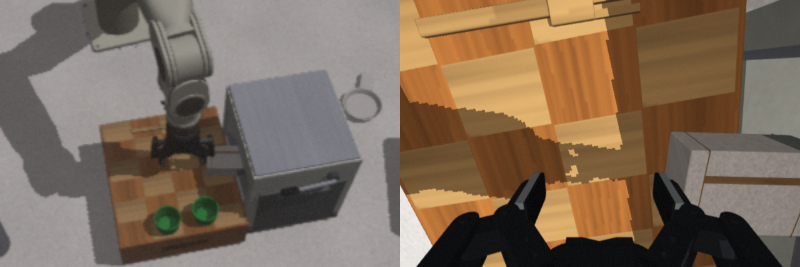

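Left: the carton at (225,158) is entering the mouth. Right: the finger at (665,190) is square on its back end, and the cups and fork haven't moved.

Request:
carry_out(increments=[8.5,-0.12,0.8,0,-0.03,8.5,-0.12,0.8,0,-0.03,8.5,-0.12,0.8,0,-0.03,8.5,-0.1,0.8,0,-0.03,8.5,0,0.6,0,0])

```text
clock: 6.58
eef_pos: [0.6047, 0.0558, 0.1162]
tool_rot: [0.068, 0.998, 0.0, -0.0]
ft_force: [0.0, -0.5, -0.0]
grip_width: 0.085
grasp_force: 0.0
```

```bash
python3 look.py scene,wrist d;  python3 -c "
import cv2
a=cv2.imread('pics/d_scene.png');b=cv2.imread('pics/d_wrist.png')
cv2.imwrite('pics/d2.png',cv2.hconcat([cv2.resize(a[80:280,180:480],(400,267)),cv2.resize(b,(400,267))]))"
```

```text
t 6.58 tcp [0.6047 0.0558 0.1162] B [-83.5  20.7] tool y deg 82.2 F [ 0.  -0.5 -0. ] w 0.08496034302913087
scene 0.5 86 C [0.6153 0.134 ] B [-4.7 17.3] size [35. 64.] deg 175.3 tool-frame mm [ 0.1 78.9]
```

View pics/d2.png

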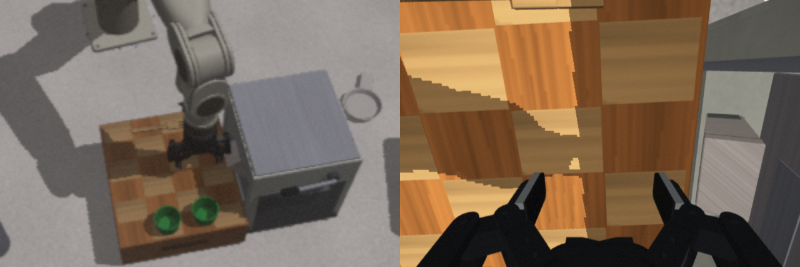

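The wrist view shows the carton tipping into the bin: its rear end at (735,170) is past the sill. I'll draw the fingers back and look at the flap and the mouth.

Request:
carry_out(increments=[8.5,0,-2.0,0,0,8.5,0,-3.0,0,0,8.5,0,-3.0,0,0,8.5,0,-3.0,-1,0,8.5,0,0,-2,0])

```text
clock: 7.4
eef_pos: [0.5876, -0.0579, 0.1456]
tool_rot: [0.071, 0.997, -0.0, -0.001]
ft_force: [0.4, 0.7, -0.2]
grip_width: 0.085
grasp_force: 0.0
```

```bash
python3 look.py scene,side,wrist f; cp pics/f_wrist.png pics/f2.png
python3 - <<'E'
from h import *
for n in ["scene","side","wrist"]:
    c=bot.camera(n)
    for t in ["carton","flap"]:
        for g in bot.regions_of(c,t)[:1]:
            q=cloud(c,g["mask"]); print(n,t,round(g["p"],2),len(q),np.median(q,0).round(3),np.percentile(q,[2,98],axis=0).round(3).tolist())
E
```

```text
t 7.4 tcp [ 0.5876 -0.0579  0.1456] B [-198.3   27.2] tool y deg 81.8 F [ 0.4  0.7 -0.2] w 0.08495909071416681
scene flap 0.83 263 [0.629 0.141 0.158] [[0.548, 0.134, 0.106], [0.707, 0.149, 0.195]]
side flap 0.36 1197 [ 0.63  -0.436  0.137] [[0.589, -0.476, 0.006], [0.648, -0.42, 0.23]]
wrist carton 0.56 134 [0.647 0.234 0.027] [[0.632, 0.233, 0.024], [0.655, 0.236, 0.031]]
wrist flap 0.58 4090 [0.687 0.138 0.125] [[0.624, 0.134, 0.115], [0.722, 0.144, 0.141]]
```

View pics/f2.png

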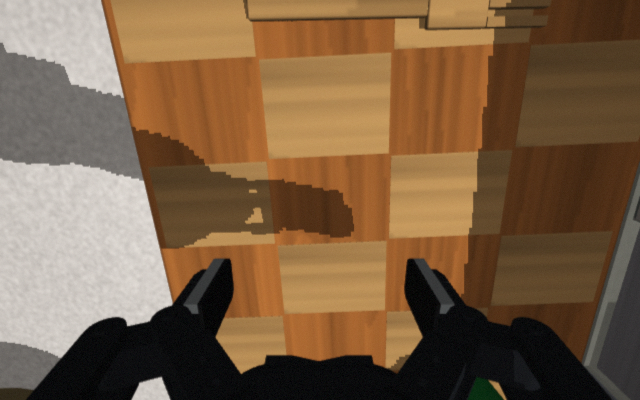

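The block is empty apart from the lunch things, and the flap edge shows at the right, around (620,280). The carton reads at z≈0.03 inside the bin and the flap stands vertical in the mouth plane. I'll raise the arm clear, check once and hand in.

Request:
carry_out(increments=[8.5,0,-1,-3,0,8.5,0,0,-4,0,8.5,0,0,-3,0,8.5,0,0,0,0,8.5,0,0,0,0])

```text
clock: 8.78
eef_pos: [0.5877, -0.0638, 0.2455]
tool_rot: [0.069, 0.998, 0.0, -0.001]
ft_force: [-0.2, -0.1, -1.0]
grip_width: 0.0852
grasp_force: 0.0
```

Run:
```python
from h import *
c=bot.camera("scene"); cv2.imwrite("pics/g.png",cv2.resize(c["pixels"][80:300,180:500],(800,550)))
for g in bot.regions_of(c,"flap")[:1]:
    q=cloud(c,g["mask"]); print(len(q),[ (z,np.median(((q[:,:2]-[.633,.137])@[.0924,.9957])[abs(q[:,2]-z)<.012]).round(4)) for z in (.12,.14,.16,.18,.2)])
for t in ["cup_a","fork"]: print(t,[w(c,x["xyz"]).round(3) for x in bot.place_of(c,t)[:2]])
```

```text
243 [(0.12, np.float64(0.0039)), (0.14, np.float64(0.004)), (0.16, np.float64(0.0034)), (0.18, np.float64(0.0037)), (0.2, np.float64(0.0036))]
cup_a [array([0.736, 0.027, 0.113]), array([ 0.728, -0.057,  0.112])]
fork [array([0.468, 0.   , 0.114])]
```

View pics/g.png

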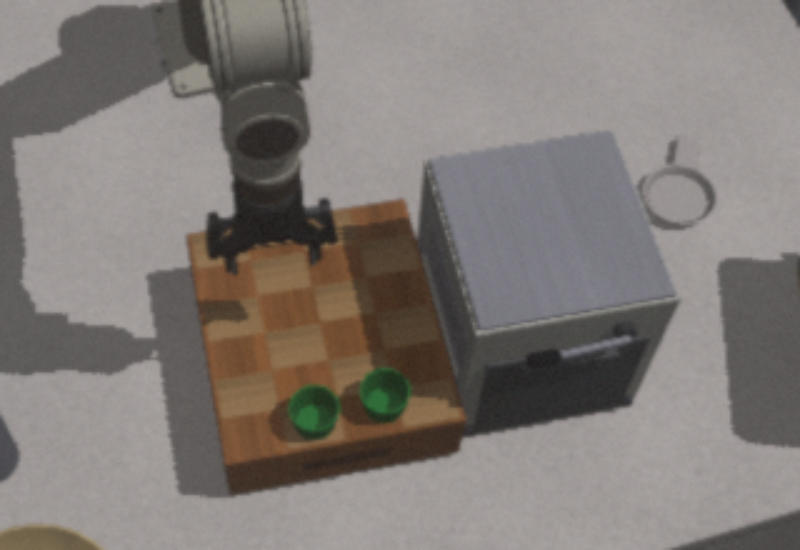

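The flap hangs vertical, 4 mm behind the bin's outer face at every height. The cups at (314,410) and (385,393) and the fork are where they started, the carton is gone from the block, and the gripper is clear.

```bash
python3 -c "
from workcell import bot
print(bot.job_done())"
```

```text
the job is handed in; nothing more can be done
None
```

The carton was pushed through the flap and dropped inside the bin, the flap hangs shut, the cups and fork have not moved, and the job was handed in at about 9 s of the 42 s allowed.

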